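# Hold a tester's sprung cover just under its balance point

## Robot

A 7-joint arm with a two-finger parallel gripper is mounted at the origin on a cart in front of the work surface, level with it; the furniture and walls round the work are solid. World frame = base frame: x ahead of the robot, y to its left, z up, the work surface at z = 0. Lengths are in m, angles in degrees, forces in N, time in s.
With the tool pointing down it reaches from about 0.425 to 0.925 m from the base axis. Payload 6.8 kg.
Tool frame: the origin (TCP) lies between the finger pads; the fingertips stand 11 mm ahead of it and the grasp point (between the pads) lies 8 mm behind it; z points along the fingers, y is the line along which they close (so a half turn about z gives the same grasp; the last joint's range is limited). The gripper opens to 88 mm and grips with 3 to 60 N. Pads are 20 mm wide; open, the fingers measure 115 mm over their backs; the gripper's body (75 mm by 178 mm) begins 61 mm behind the grasp point.
Start: joints at [-78.616, 27.33, 1.283, 89.118, -0.659, 63.558, -4.761], TCP at [0.204, 0.644, 0.199] pointing down, gripper open.
Joint ranges: [-169.35, 169.35], [-19.33, 120.38], [-80.79, 83.38], [13.8, 139.57], [-78.32, 258.32], [9.67, 109.79], [-169.56, 169.56]. Speed limits (degrees/s): [136.94, 136.94, 180, 180, 180, 180, 180].

## Interface

Orientations are given as a 3x3 rotation matrix whose columns are the frame's x, y, z axes.
In Python, from plant import bot, read_camera, camera_info gives the robot as it stands. The module is installed in compiled form; this text tells all that it offers. Calls block until the motion is done:
- bot.movep(position, orientation): joint-space move of the TCP to a pose.
- bot.move_linear(position, orientation=None, speed=0.15): straight line of the TCP; orientation=None keeps the orientation; speed is the mean speed in m/s.
- bot.movej(angles): joint-space move.
- bot.command_gripper(opening, strength=None): finger opening in m; strength is the grip in N (None keeps the last); returns when the fingers have stopped.
- bot.hold(seconds).
- bot.solve_ik(position, orientation): joint angles nearest the present ones, or None.
- bot.read_state(): the state.
- read_camera(name): name is "scene" or "top" or "wrist"; returns the picture (420x560x3 uint8, red, green, blue); there is no depth.
- camera_info(name): a dict with "fx", "fy", "cx", "cy" (pixels), "rvec" (rotation vector, rad) and "tvec" (3), from world to camera coordinates, as OpenCV has them. Camera axes: x right, y down, z forward; pixel columns grow to the right and rows downward; lengths in m; the calibration is good to about 2 mm. A picture is of the moment at which its call begins: read the wrist's pose just before it. camera_info takes no time and is no camera call; for the wrist camera it gives the pose at the moment of the call.
A pose or a line that the arm cannot do raises bot.Unreachable and nothing moves.
- bot.hand_in(): hands the job in; it is judged then, once.
The state is a dict: "time": time; "qpos": joint angles; "dq": joint speeds; "joint_efforts": joint torques, N m; "ee_pos": TCP position; "eef_rot": TCP orientation; "contact_force": force on the tool from outside, world axes, zero at the start; "moment": the same for the moment, N m; "opening": finger opening in m; "gripper_force": force on a finger pad.
Only numpy, scipy, OpenCV 4.12 (cv2) and the standard library are available. Lean on these libraries where they do the work, as an engineer would, in place of code of your own. Each camera call takes 0.05 s, during which the arm holds its last target. There are 200 camera calls.

## Task

The board tester's cover spring is being adjusted. First take the flat service key out of its stand and push its blade fully home into the interlock slot on the tester's deck, and leave it there. Then lift the cover by its front bar about 2 cm past its balance point without letting it fly open to its stop, ease it back down, and finish while still holding it motionless, with the bar in the fingers and about 2 cm lower than at the balance point; leave the tin, the tweezers and the screw lid where they are.

Things in the scene. Friction and masses are not known exactly. Their poses are not given: they have to be found in the camera images.
- tester: Fixed grey tester, 150 mm deep (x), 260 mm wide (y), 70 mm high; origin at the centre of its underside, x from its front (the cover's bar) to its back (hinge), y to its left. The hinged aluminium cover takes the left 180 mm, the flat key deck the right 80 mm; tops 70 to 75 mm above the bench. A thin steel quadrant at its left rear rises to 150 mm above the bench. Turned by up to 0.25 rad.
- slot (a point): Centre of the mouth of the interlock slot in the tester's deck, 70 mm above the bench, 90 mm to the right of the tester's middle; axes as the tester's. The slot is 7.5 mm along x by 26 mm along y, 31 mm deep, straight down, with a 3 mm chamfer.
- hinge (a point): Middle of the cover's hinge line, 72 mm behind and 40 mm left of the tester's centre, 70 mm above the bench; the hinge runs along the tester's y. Axes as the tester's.
- bar (a point): Middle of the cover's front bar: round, dark, 12 mm thick, 140 mm long along the tester's y, 38 mm clear of the cover's front edge, an arm at each end. It lies 190 mm from the hinge line: at cover angle a, 70 + 190 sin(a) mm above the bench and 190 cos(a) mm in front of the hinge (206 mm high at the balance point). Axes turn with the cover. It turns freely between finger pads.
- cover (a joint): Cover angle, rad: 0 shut and level (start), growing as the bar rises, stop at 1.4. Balance point at 0.80 (the cover's pointer then stands at the rib on the steel quadrant at the left end of the hinge). Below it the cover falls shut by its weight, above it the spring throws it open to the stop. Cover 0.9 kg; less than 3 N at the bar moves it.
- key_grip (a point): Centre of the upright grip block of the loose steel service key (about 60 g), x through its thickness, y along its width, z up. Block 12 (x) by 34 (y) by 50 mm high; below it the blade, 4 (x) by 18 (y) by 28 mm long, the last 8 mm 12 mm wide. It stands in its stand, block centre 61 mm above the bench. A half turn makes no difference.
- key_shoulder (a point): Middle of the underside of the key's grip block (the shoulder), 25 mm under key_grip; its blade goes down 28 mm from here. Fully home, it is at the height of the slot's mouth. Axes as key_grip.
- key_stand: Fixed black block 60 mm (x) by 70 mm (y) by 36 mm high that holds the key in a slot in its top, 31 mm deep; origin at the centre of its underside, the key's thickness along its x. It stands left or right of the robot's front, turned by 1.3 to 1.8 rad, so that the key's thickness runs roughly along world y.
- paste_tin: Bystander: foil-wrapped tin with a screw lid, 57 mm across and 68 mm high; origin at the centre of its underside.
- tweezers: Bystander: black tweezers 118x10x12 mm lying in front of the tester, about under the bar; origin at the centre of the underside.
- flux_lid: Bystander: pale round screw lid 51 mm across, 9 mm high, lying near the front edge; origin at the centre of its underside.

How it is judged (in metres and radians):
On the way, in this order (a step that is already met when the one before it is completed fails the run):
1. with the cover shut, the key is fully home in the slot and let go (z of key_shoulder in the frame of slot below 0.003 m and horizontal distance between key_shoulder and slot below 0.006 m and angle between key_grip's own z axis and vertical below 0.12 rad and value of joint cover below 0.1 rad and contact force between the fingers and key below 0.05 N), for 0.2 s.
2. the cover has been lifted past its balance point (to over 0.86 rad) (value of joint cover above 0.86 rad and z of key_shoulder in the frame of slot below 0.003 m and horizontal distance between key_shoulder and slot below 0.006 m and angle between key_grip's own z axis and vertical below 0.12 rad), for 0.1 s.
At the end, for the whole second after the job is handed in: Fingers hold the cover still (over 0.08 N, under 0.1 rad/s) at 0.52 to 0.76 rad (bar 5 to 42 mm under the balance height); the key stands in the slot clear of the cover, shoulder less than 3 mm above the deck, within 6 mm of the slot centre, upright within 0.12 rad (value of joint cover between 0.52 and 0.76 rad and velocity of joint cover between -0.1 and 0.1 rad/s and contact force between the fingers and cover above 0.08 N and contact force between key and cover below 0.05 N and z of key_shoulder in the frame of slot below 0.003 m and horizontal distance between key_shoulder and slot below 0.006 m and angle between key_grip's own z axis and vertical below 0.12 rad); the arm keeps its last pose, push and grip.
It fails at once if the cover flies open, over 1.3 rad (value of joint cover above 1.3 rad).
It fails at once if the tin is pushed away by over 3 cm (distance of paste_tin from where it was at the start of the episode above 0.03 m).
It fails at once if the tweezers is pushed away by over 3 cm (distance of tweezers from where it was at the start of the episode above 0.03 m).
It fails at once if the screw lid is pushed away by over 3 cm (distance of flux_lid from where it was at the start of the episode above 0.03 m).
It also fails if it takes over 72 s, if anything falls off the work surface, if the arm or the gripper's body presses on something with over 40 N, if the wrist force passes 120 N, or if a joint passes its speed limit or range.

## Working session

There is one attempt and no reset: what is moved stays moved. The work goes in short steps, each a Python script; the robot and the scene stay as the last script left them, time stands still between calls to the robot, and variables do not carry over. Pictures are saved under pics/ and viewed, at most 10 in all, crops included, and the job is handed in when it is done.

```bash
mkdir -p pics; python3 - <<'E'
from plant import bot, read_camera, camera_info
import cv2,numpy as np
for n in ["scene","top"]:
    im=read_camera(n); cv2.imwrite(f"pics/{n}0.png",cv2.cvtColor(im,cv2.COLOR_RGB2BGR))
    c=camera_info(n); R=cv2.Rodrigues(np.array(c["rvec"]))[0]
    print(n,c["fx"],c["cx"],c["cy"],-R.T@np.array(c["tvec"]),R[2])
s=bot.read_state();print(s["time"],s["ee_pos"],s["eef_rot"],s["opening"])
E
```

```text
scene 394.6696436288848 278.66819893889584 208.4275995648819 [ 0.03887309 -0.27276747  0.71391494] [ 0.58445149  0.29182542 -0.75713565]
top 450.2636508215014 282.4402751718112 214.267181813977 [ 0.36870921 -0.03699291  1.28289323] [ 0.13878133  0.0147585  -0.99021307]
0.1 [0.20368614 0.64297709 0.19810537] [[-9.53312644e-01  3.01984868e-01 -3.78396201e-04]
 [ 3.01985092e-01  9.53311490e-01 -1.48566713e-03]
 [-8.79195462e-05 -1.53057527e-03 -9.99998825e-01]] 0.08781157998864074
```

View pics/scene0.png

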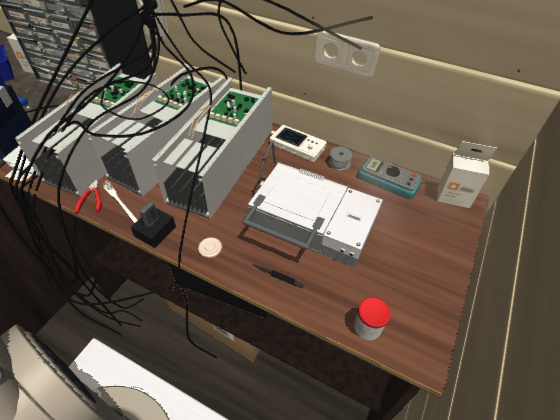

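View pics/top0.png

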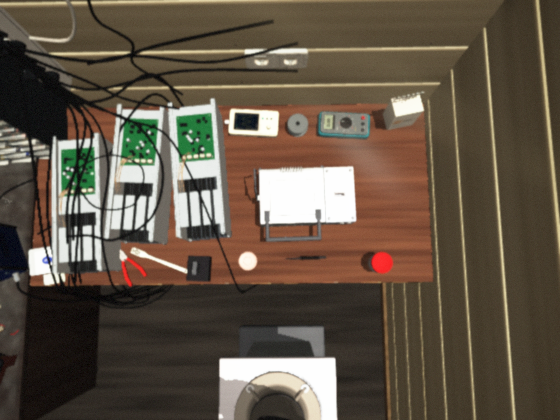

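The scene shows the key stand at scene (152,225) and top (199,268), the tester at top (307,195) with its bar at top (293,239), and the slot mark near top (340,194). The bystanders are the lid at (248,261), the tweezers at (307,258) and the tin at (382,262).

```bash
cat > h.py <<'E'
from plant import bot, read_camera, camera_info
import cv2,numpy as np
def cam(n):
    c=camera_info(n); R=cv2.Rodrigues(np.array(c["rvec"],float))[0]; t=np.array(c["tvec"],float).ravel()
    return np.array([[c["fx"],0,c["cx"]],[0,c["fy"],c["cy"]],[0,0,1]]),R,t
def ray(C,px,z):
    K,R,t=C; d=R.T@np.linalg.inv(K)@np.array([px[0],px[1],1.]); o=-R.T@t
    return o+d*(z-o[2])/d[2]
def proj(C,p):
    K,R,t=C; q=K@(R@np.asarray(p,float)+t); return q[:2]/q[2]
def down(yaw):  # tool down, tool y (closing) at angle yaw from world x
    y=np.array([np.cos(yaw),np.sin(yaw),0]); z=np.array([0,0,-1.]); return np.c_[np.cross(y,z),y,z]
def snap(n,f,box=None,s=1):
    C=cam(n); im=cv2.cvtColor(read_camera(n),cv2.COLOR_RGB2BGR); cv2.imwrite("pics/raw_"+f,im)
    if box: im=im[box[1]:box[3],box[0]:box[2]]
    cv2.imwrite("pics/"+f,cv2.resize(im,None,fx=s,fy=s,interpolation=cv2.INTER_CUBIC)); return C
E
python3 - <<'E'
from h import *
T=cam("top");S=cam("scene");W=cam("wrist")
f=lambda v:np.round(v,3)
print("stand",f(ray(T,(199,268),.036)),"key top scene",f(ray(S,(149,207),.086)))
print("bar",f(ray(T,(266,241),.07)),f(ray(T,(320,238),.07)))
for p in [(259,170),(354,167),(356,222),(261,225)]: print("tester",f(ray(T,p,.072)))
for p in [(248,261),(307,258),(382,262)]: print("by",f(ray(T,p,.01)))
s=bot.read_state()
K,R,t=W;o=-R.T@t; E=s["eef_rot"]
print("cam in tool",f(E.T@(o-s["ee_pos"])),f(E.T@R.T),K)
print("towers", [f(ray(T,p,.17)) for p in [(168,240),(230,236)]])
for p in [(.36,.2,.33),(.5,-.03,.36)]:
  for y in (90,-90): print(bot.solve_ik(p,down(np.radians(y))))
E
```

```text
stand [0.396 0.213 0.036] key top scene [0.398 0.21  0.086]
bar [0.466 0.026 0.07 ] [ 0.473 -0.12   0.07 ]
tester [0.662 0.045 0.072]
tester [ 0.668 -0.217  0.072]
tester [ 0.515 -0.218  0.072]
tester [0.51  0.039 0.072]
by [0.415 0.08  0.01 ]
by [ 0.422 -0.086  0.01 ]
by [ 0.409 -0.296  0.01 ]
cam in tool [ 0.073  0.002 -0.186] [[-0.001 -0.962 -0.272]
 [ 1.    -0.001 -0.001]
 [ 0.    -0.272  0.962]] [[316.74647864   0.         289.20083017]
 [  0.         316.74647864 208.94196139]
 [  0.           0.           1.        ]]
towers [array([0.463, 0.265, 0.17 ]), array([0.472, 0.11 , 0.17 ])]
[-52.56089809  -5.8939915   13.62774245 112.44785171   1.447552
  73.28636395  50.58108816]
[ -73.46362809   -8.49688924   32.14519148  113.3686495     4.69367182
   73.89198513 -132.9075814 ]
[-43.83746679   2.74204767  42.7051599  101.44247799  -1.91180488
  76.54902988  89.27984747]
[-54.98989709   2.8376163   54.80917606 101.8518876   -2.38438293
  76.52314837 -89.65784569]
```

```bash
python3 - <<'E'
from h import *
s=bot.read_state();R0=s["eef_rot"]
bot.movep([.2,.45,.35],down(np.radians(90)))
bot.movep([.385,.212,.25],down(np.radians(90)))
C=snap("wrist","st.png",(140,60,440,285),2.6)
np.savez("pics/st.npz",*C)
print(proj(C,[.397,.212,.086]),proj(C,[.397,.212,.036]))
bot.movep([.45,.0,.36],down(np.radians(90)))
bot.movep([.54,-.09,.33],down(np.radians(90)))
C=snap("wrist","te.png",None,1.4)
np.savez("pics/te.npz",*C)
s=bot.read_state();print(s["time"],s["ee_pos"],s["qpos"])
E
```

```text
[286.74537772 197.0019956 ] [287.0392452  187.83270371]
3.9333 [ 0.53973902 -0.08792065  0.32917518] [-33.2039107   10.68251649  42.54500436  98.81015035  -7.51513965
  73.52557758 101.14621206]
```

View pics/st.png

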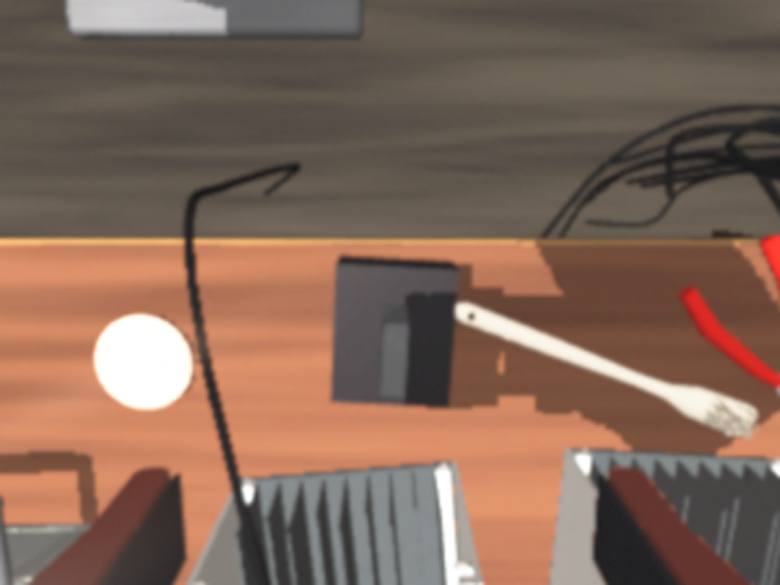

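View pics/te.png

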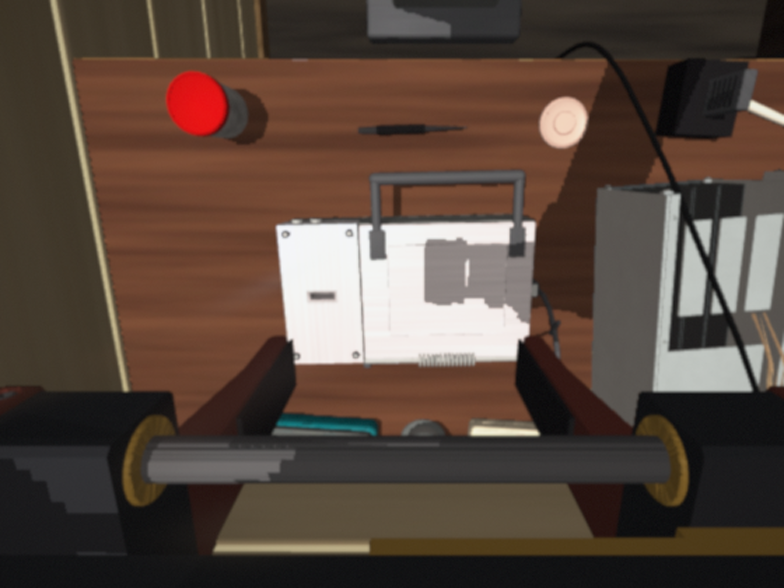

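The stand crop shows the stand top with corners near crop (340,258), (457,265), (448,405) and (333,402), and the key block at about (395,355). The tester view shows the slot at (322,296) and the bar from (373,180) to (523,177). Next I'll refine these with masks.

```bash
python3 - <<'E'
from h import *
L=lambda f:(lambda d:[d[k] for k in ("arr_0","arr_1","arr_2")])(np.load(f))
C=L("pics/te.npz");im=cv2.imread("pics/raw_te.png");g=cv2.cvtColor(im,6)
m=(g[195:228,210:250]<150).astype(np.uint8)
n,l,st,ce=cv2.connectedComponentsWithStats(m)
for i in range(1,n):
  if st[i][4]>20:
    c=cv2.findContours((l==i).astype(np.uint8),0,1)[0][0]; r=cv2.minAreaRect(c)
    print("slot blob",st[i],ce[i]+[210,195],r); print(ray(C,ce[i]+[210,195],.07))
# bar: dark pixels per column
P=[]
for u in range(276,366,3):
    col=g[118:142,u].astype(int); w=np.clip(110-col,0,None)
    k=np.where(col<75)[0]
    if len(k): P.append((u,118+k.mean(),len(k)))
P=np.array(P);print(P[::6]);a=np.polyfit(P[:,0],P[:,1],1)
A,B=[ray(C,(u,np.polyval(a,u)),.07) for u in (276,366)];print("bar",A,B,"yaw",np.arctan2(-(B-A)[0],(B-A)[1]))
# deck corners by bright mask
m=((g>150)*255).astype(np.uint8)[150:270,190:395]
m=cv2.morphologyEx(m,cv2.MORPH_CLOSE,np.ones((9,9)))
c=max(cv2.findContours(m,0,1)[0],key=cv2.contourArea);r=cv2.boxPoints(cv2.minAreaRect(c))+[190,150]
for p in r: print("corner",p,ray(C,p,.071))
im=cv2.imread("pics/raw_st.png")[150:225,260:325]
im=np.clip(im.astype(float)*2.2,0,255).astype(np.uint8)
cv2.imwrite("pics/k.png",cv2.resize(im,None,fx=8,fy=8,interpolation=0))
E
```

```text
slot blob [11 14 18  5 84] [229.70238095 210.98809524] ((19.5, 16.0), (4.0, 17.0), 90.0)
[ 0.59516389 -0.1741622   0.07      ]
[[276.         131.           1.        ]
 [294.         131.5          4.        ]
 [312.         131.5          4.        ]
 [330.         127.5          6.        ]
 [348.         129.33333333   6.        ]]
bar [ 0.48313596 -0.10533375  0.07      ] [0.47845449 0.01714769 0.07      ] yaw 0.03820327228116995
corner [197. 157.] [ 0.51680761 -0.21550884  0.071     ]
corner [382. 157.] [0.51672376 0.04165548 0.071     ]
corner [382. 259.] [0.6707223  0.05384461 0.071     ]
corner [197. 259.] [ 0.67089478 -0.22755944  0.071     ]
```

View pics/k.png

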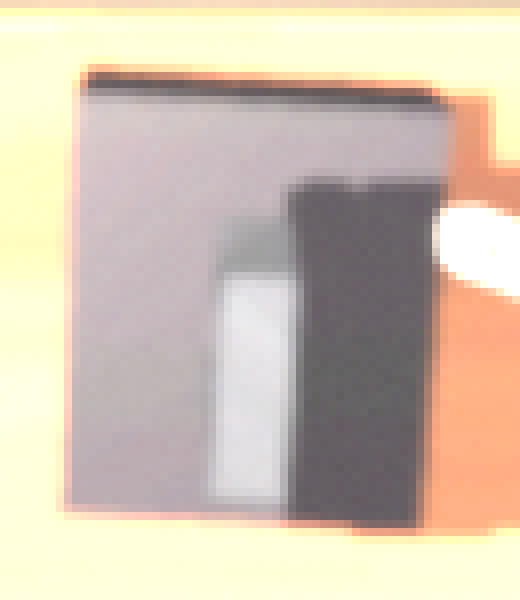

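The key crop shows the key's top face with corners (220,273), (298,277), (286,500) and (208,497), and the stand top with corners (82,88), (448,103), (422,525) and (66,510). Next I'll compute the poses, grasp the key and take a close look at the slot.

```bash
python3 - <<'E'
from h import *
L=lambda f:(lambda d:[d[k] for k in ("arr_0","arr_1","arr_2")])(np.load(f))
C=L("pics/st.npz")
q=lambda ps,z:np.array([ray(C,(260+x/8-.5,150+y/8-.5),z) for x,y in ps])
k=q([(220,273),(298,277),(286,500),(208,497)],.086);s=q([(82,88),(448,103),(422,525),(66,510)],.036)
for n,a in (("key",k),("stand",s)):
    e=[np.linalg.norm(a[i]-a[(i+1)%4]) for i in range(4)]
    d=(a[1]-a[0]+a[2]-a[3]);d2=a[2]-a[1]+a[3]-a[0]
    print(n,a.mean(0),np.round(e,4),"thick dir deg",np.degrees(np.arctan2(d[1],d[0])),"width dir",np.degrees(np.arctan2(d2[1],d2[0])))
# bar & tester edges by subpixel gradient
C=L("pics/te.npz");g=cv2.GaussianBlur(cv2.cvtColor(cv2.imread("pics/raw_te.png"),6),(3,3),0).astype(float)
def edge(us,v0,v1,sg):
    P=np.array([(u,v0+np.argmax(sg*np.diff(g[v0:v1,u]))+.5) for u in us]);return P
def fit(P,z,n):
    for _ in range(3):
        a=np.polyfit(P[:,0],P[:,1],1);r=abs(np.polyval(a,P[:,0])-P[:,1]);P=P[r<=max(1,np.median(r)*2)]
    u0,u1=P[0,0],P[-1,0];A,B=[ray(C,(u,np.polyval(a,u)),z) for u in(u0,u1)];d=B-A
    print(n,len(P),A.round(4),B.round(4),"yaw",np.arctan2(-d[0],d[1]).round(4));
fit(edge(range(278,362,2),118,127,-1),.075,"bar upper");fit(edge(range(285,355,2),126,138,1),.07,"bar lower")
fit(edge(range(203,253,2),150,170,1),.07,"deck front");fit(edge(range(212,300,2),250,268,-1),.07,"rear")
m=g[128,255:390];print("bar arms row",[ (255+i,int(v)) for i,v in enumerate(m) if v<70])
E
```

```text
key [0.39818221 0.21696524 0.086     ] [0.011  0.0326 0.0112 0.0328] thick dir deg 87.40071430581017 width dir -2.8582487358158244
stand [0.39777243 0.2174868  0.036     ] [0.0576 0.0695 0.0587 0.0693] thick dir deg 87.60551627874356 width dir -2.653650879530124
bar upper 39 [ 0.4687 -0.1023  0.075 ] [0.466  0.0072 0.075 ] yaw 0.025
bar lower 34 [ 0.4846 -0.0903  0.07  ] [ 4.829e-01 -3.000e-04  7.000e-02] yaw 0.0186
deck front 16 [ 0.5204 -0.2049  0.07  ] [ 0.5204 -0.1407  0.07  ] yaw 0.0003
rear 44 [ 0.6724 -0.2051  0.07  ] [ 0.6705 -0.0739  0.07  ] yaw 0.0142
bar arms row [(374, 69), (375, 68)]
```

```bash
cat >> h.py <<'E'
KEY=np.array([.3982,.2172]); KY=np.radians(87.5); TY=.02
TX=np.array([np.cos(TY),np.sin(TY)]);TYv=np.array([-np.sin(TY),np.cos(TY)])
SLOT=np.array([.5957,-.174]); CEN=SLOT+.09*TYv; HINGE=CEN+.072*TX+.04*TYv
def barpos(a): p=HINGE-.19*np.cos(a)*TX; return np.array([p[0],p[1],.07+.19*np.sin(a)])
E
python3 - <<'E'
from h import *
bot.command_gripper(.04,25)
bot.movep([.45,.0,.34],down(KY)); bot.movep([*KEY,.2],down(KY))
bot.move_linear([*KEY,.058],down(KY),.12)
bot.command_gripper(0,25)
s=bot.read_state();print(s["time"],s["opening"],s["gripper_force"],s["ee_pos"],s["contact_force"])
if s["opening"]>.008:
    bot.move_linear([*KEY,.25],down(KY),.15)
    s=bot.read_state();print(s["time"],s["opening"],s["gripper_force"],s["contact_force"])
for y in (0,np.pi):
    print(bot.solve_ik([*SLOT,.2],down(TY+y)),bot.solve_ik([*SLOT,.094],down(TY+y)))
    for a in (0,.5,.9):
        b=barpos(a);print(b,bot.solve_ik(b-[0,0,.008],down(TY+y)))
E
```

```text
8.3 0.011964331942219035 24.9900421500206 [0.39831372 0.21725646 0.05812733] [-0.93170292 -0.21427007  2.15270281]
9.7333 0.011426106314699983 24.967156648635864 [-1.3191452  -0.34643348 -0.83196393]
[-30.61977085  34.07708595  60.93231828  99.56294376 -32.40500254
  66.04354835  41.11336398] [-23.16625033  37.47386803  48.53612552 104.47070803 -34.32253172
  53.95740052  41.79490506]
[ 0.47512377 -0.04638584  0.07      ] [-37.54199082  25.97992009  44.6358104  124.59592959 -28.66403402
  39.91423153  27.94411699]
[ 0.49837843 -0.04592069  0.16109085] [-40.41295304  18.05479017  46.94221846 117.61786933 -16.92148823
  51.08001764  17.05054838]
[ 0.5470035  -0.04494806  0.21883211] [-39.4361049   18.85397282  47.30290274 108.05929109 -15.93581326
  59.88663541  15.58773082]
[ 50.06091745  32.74794295 -56.50019852  94.11645349  28.89068265
  69.01216121 168.22811862] [ 49.69535335  40.92073261 -56.686511    99.38388843  38.55294012
  61.43635216 160.99790027]
[ 0.47512377 -0.04638584  0.07      ] [ 35.28242599  26.47435453 -45.05909315 120.0867259   27.0990093
  43.84524352 154.28032441]
[ 0.49837843 -0.04592069  0.16109085] [ 44.23655147  23.22126401 -56.26278587 112.57353268  23.21315391
  56.29111042 158.00142831]
[ 0.5470035  -0.04494806  0.21883211] [ 42.35182837  24.04809722 -56.36427132 103.00190105  22.01738862
  64.82469214 159.81184187]
```

```bash
python3 - <<'E'
from h import *
bot.movep([.43,.0,.28],down(np.radians(45)))
bot.movep([*SLOT,.165],down(TY))
C=snap("wrist","hov.png",None,1.4)
s=bot.read_state();print(s["time"],s["opening"],s["ee_pos"],s["contact_force"],s["eef_rot"][:,1])
print(proj(C,[*SLOT,.07])*1.4,proj(C,[*SLOT,.115])*1.4)
E
```

```text
11.7167 0.011686840110959829 [ 0.59601879 -0.17189648  0.1654021 ] [-0.96445142  0.94061751 -0.88570484] [9.99726642e-01 2.33758111e-02 4.60398986e-04]
[402.0147664  290.34445674] [401.49164165 311.78947101]
```

View pics/hov.png

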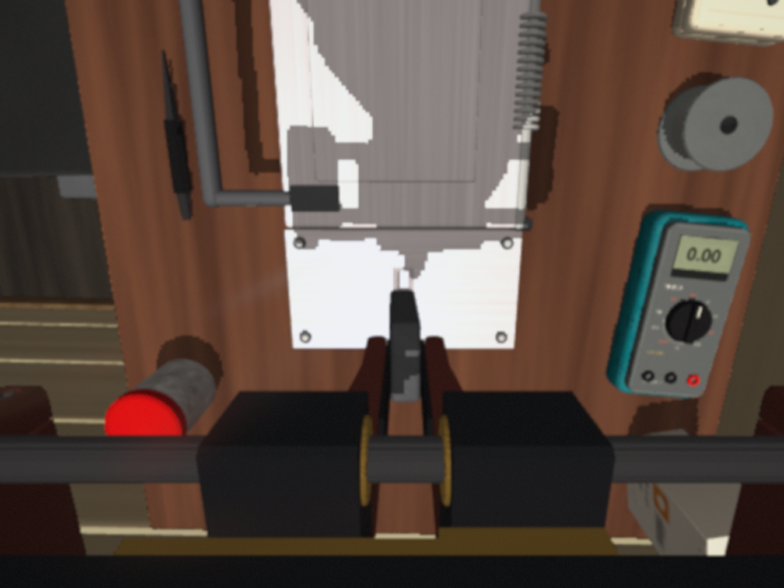

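The key hovers over the slot: the blade is at about (403,280), centred between the deck edges at 290 and 516, and the slot is predicted at (402,290). I'll insert it with force monitoring.

```bash
python3 - <<'E'
from h import *
bot.hold(.3); b=bot.read_state()["contact_force"]
bot.move_linear([*SLOT,.125],down(TY),.08)
for z in [.118,.112,.106,.1,.096,.094,.092,.0905,.0895]:
    bot.move_linear([*SLOT,z],down(TY),.04); bot.hold(.1)
    s=bot.read_state(); f=s["contact_force"]-b
    print(z,s["ee_pos"].round(4),f.round(2),round(s["opening"],4))
    if f[2]>12: break
print(s["time"])
E
```

```text
0.118 [ 0.5958 -0.1741  0.1182] [ 0.15 -0.63 -0.18] 0.0117
0.112 [ 0.5957 -0.174   0.112 ] [ 0.89 -0.51  0.1 ] 0.0115
0.106 [ 0.5957 -0.174   0.106 ] [ 0.76  0.15 -0.38] 0.0118
0.1 [ 0.5957 -0.174   0.1   ] [ 0.96 -0.02 -0.18] 0.0115
0.096 [ 0.5957 -0.174   0.096 ] [0.06 0.3  0.36] 0.0117
0.094 [ 0.5957 -0.174   0.094 ] [0.6  0.09 0.63] 0.0114
0.092 [ 0.596  -0.1742  0.0922] [-0.15 -0.36  2.5 ] 0.0115
0.0905 [ 0.5964 -0.1744  0.0921] [-2.07  1.34 13.3 ] 0.0113
15.6917
```

```bash
python3 - <<'E'
from h import *
bot.command_gripper(.036,20)
bot.hold(.3)
bot.move_linear([*SLOT,.2],down(TY),.12)
b=barpos(0)
bot.movep([b[0],b[1],.2],down(TY)); bot.hold(.3)
C=snap("wrist","bar.png",None,1.4)
S=snap("scene","key.png",(220,130,420,280),4)
s=bot.read_state();print(s["time"],s["ee_pos"].round(4),s["contact_force"])
print("bar",proj(C,b)*1.4)
for z in (.07,.12): print("key",(proj(S,[*SLOT,z])-[220,130])*4)
E
```

```text
18.775 [ 0.4754 -0.0471  0.2001] [-0.9084405   0.48356635  0.02606696]
bar [401.61756332 273.1378313 ]
key [534.86355949 340.32854866]
key [550.65842441 277.46371032]
```

View pics/bar.png

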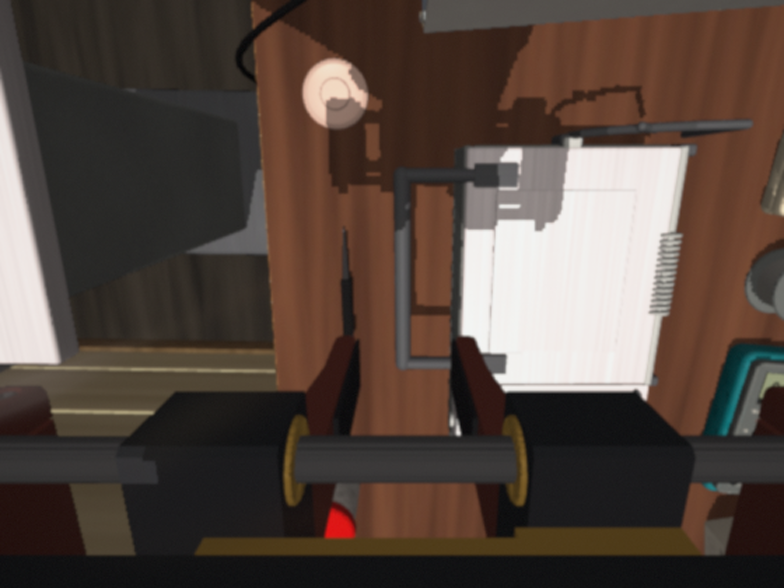

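View pics/key.png

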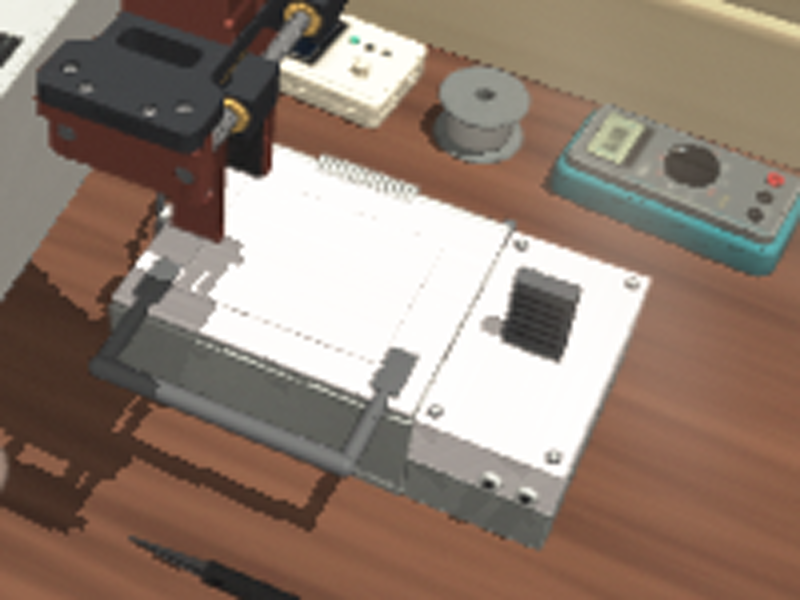

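The key is home: its block stands on the deck at scene (540,312). The bar is at (402,270), as predicted at (402,273). I'll grasp it and start lifting.

```bash
python3 - <<'E'
from h import *
R=down(TY); o=np.array([0,0,-.008]); b0=bot.read_state()["contact_force"]
bot.move_linear(barpos(0)+o,R,.1)
s=bot.read_state();print(s["ee_pos"].round(4),(s["contact_force"]-b0).round(2))
bot.command_gripper(0,20); bot.hold(.2)
s=bot.read_state();print(s["ee_pos"].round(4),s["opening"],s["gripper_force"],(s["contact_force"]-b0).round(2))
if .009<s["opening"]<.014:
  for a in np.arange(.05,.56,.05):
    bot.move_linear(barpos(a)+o,R,.05)
    s=bot.read_state(); f=s["contact_force"]-b0; print(round(a,2),s["ee_pos"].round(4),f.round(1),round(s["opening"],4))
    if np.linalg.norm(f)>15: break
print(s["time"])
C=snap("scene","lift.png",(220,100,420,250),4)
E
```

```text
[ 0.4755 -0.0464  0.0624] [ 1.47 -0.83 -0.62]
[ 0.4751 -0.0464  0.062 ] 0.0002461646024388511 0.0 [ 1.29 -0.16 -0.42]
21.2
```

View pics/lift.png

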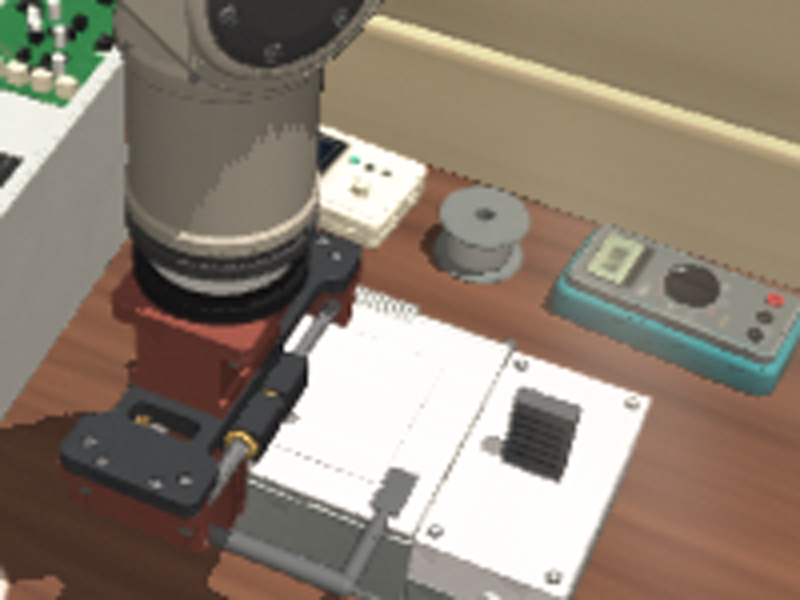

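The picture shows the cover still shut and the bar apparently in place, but the jaws closed on nothing. I'll measure the bar's height numerically.

```bash
python3 - <<'E'
from h import *
S=cam("scene")
for y in (-.10,-.075,-.05,.0): 
  for z in (.05,.06,.07): print(y,z,proj(S,[.475,y,z]).round(1),end=" ")
  print()
for f in ("key","lift"):
    g=cv2.cvtColor(cv2.imread(f"pics/raw_{f}.png"),6)
    for u in (300,290,280,270): print(f,u,[int(v) for v in g[222:262,u]])
W=snap("wrist","w2.png");T=snap("top","t2.png")
a=cv2.imread("pics/raw_w2.png");b=cv2.imread("pics/raw_lift.png")[190:270,230:330]
m=np.zeros((600,800,3),np.uint8);m[:420,:560]=a;b=cv2.resize(b,(400,320),interpolation=2)
m[280:600,400:800]=b
cv2.imwrite("pics/mont.png",m); print("bar w",proj(W,barpos(0)),proj(W,barpos(0)-[0,0,.03]))
E
```

```text
-0.1 0.05 [297.3 247.9] -0.1 0.06 [297.6 245.1] -0.1 0.07 [297.8 242.2] 
-0.075 0.05 [286.4 243.2] -0.075 0.06 [286.6 240.3] -0.075 0.07 [286.7 237.4] 
-0.05 0.05 [275.7 238.6] -0.05 0.06 [275.8 235.7] -0.05 0.07 [275.9 232.7] 
0.0 0.05 [254.9 229.5] 0.0 0.06 [254.8 226.6] 0.0 0.07 [254.6 223.6] 
key 300 [253, 253, 247, 129, 128, 174, 96, 98, 97, 97, 97, 96, 97, 97, 97, 96, 95, 96, 96, 120, 123, 127, 119, 102, 79, 70, 106, 67, 57, 56, 54, 53, 55, 57, 59, 64, 107, 111, 109, 110]
key 290 [113, 181, 97, 97, 90, 94, 100, 99, 101, 97, 97, 97, 98, 97, 97, 112, 123, 126, 117, 99, 76, 96, 109, 107, 106, 104, 103, 101, 105, 110, 113, 113, 107, 57, 58, 57, 55, 56, 97, 102]
key 280 [102, 100, 99, 100, 100, 99, 98, 99, 99, 99, 100, 112, 124, 126, 116, 99, 75, 96, 107, 107, 106, 103, 101, 101, 105, 112, 112, 111, 107, 56, 56, 55, 53, 56, 98, 101, 103, 104, 107, 108]
key 270 [99, 99, 99, 99, 99, 96, 81, 114, 126, 125, 115, 97, 72, 95, 106, 105, 103, 99, 101, 102, 106, 110, 112, 110, 105, 56, 56, 54, 57, 93, 99, 99, 103, 104, 107, 109, 108, 104, 101, 102]
lift 300 [254, 254, 248, 130, 129, 174, 96, 98, 99, 98, 98, 99, 98, 97, 97, 96, 98, 96, 98, 122, 125, 128, 119, 102, 79, 71, 108, 68, 59, 56, 54, 55, 55, 57, 59, 65, 107, 112, 111, 111]
lift 290 [115, 183, 99, 99, 91, 95, 102, 101, 101, 98, 97, 99, 99, 99, 99, 114, 125, 127, 119, 102, 79, 97, 109, 109, 108, 106, 105, 102, 106, 112, 115, 115, 109, 59, 59, 59, 54, 58, 99, 101]
lift 280 [47, 45, 45, 58, 59, 60, 80, 99, 100, 100, 100, 116, 126, 127, 118, 100, 74, 98, 109, 108, 105, 105, 102, 104, 107, 113, 114, 113, 107, 57, 57, 56, 54, 58, 99, 102, 104, 106, 109, 110]
lift 270 [68, 59, 44, 40, 43, 52, 59, 60, 61, 59, 63, 65, 64, 65, 63, 64, 53, 53, 53, 55, 58, 58, 59, 58, 57, 58, 56, 56, 58, 95, 100, 100, 104, 105, 109, 110, 108, 107, 102, 101]
bar w [286.42524893 249.66421386] [286.77515406 232.59524475]
```

View pics/mont.png

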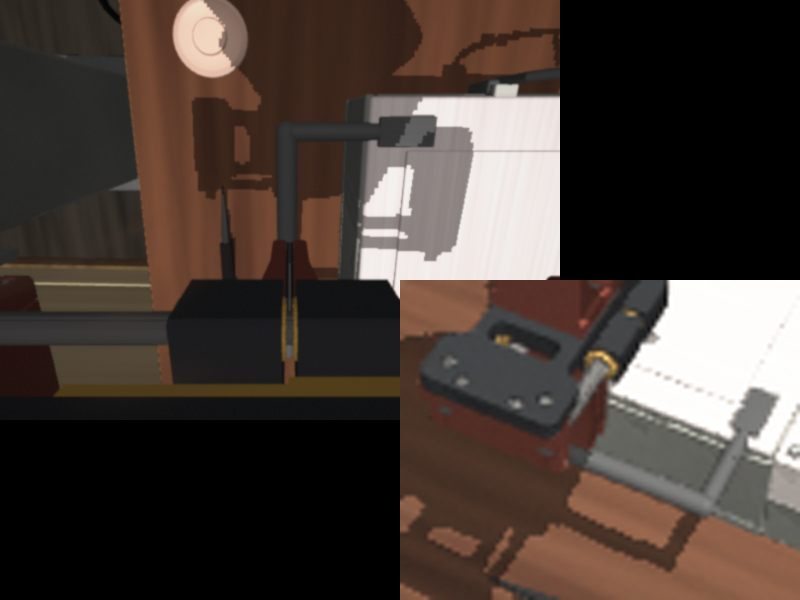

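The montage shows the jaws fully closed at wrist (288,260) with the bar undisturbed. I'll reopen and close in steps, probing at a slightly different height.

```bash
python3 - <<'E'
from h import *
R=down(TY); p=barpos(0)
def rep(t):
    s=bot.read_state();print(t,round(s["time"],2),s["ee_pos"].round(4),round(s["opening"],4),round(s["gripper_force"],2),s["contact_force"].round(2),s["moment"].round(2))
rep("now")
bot.command_gripper(.036,20);rep("open")
for o in (.016,.012,.010,.008,.004):
    bot.command_gripper(o,10);rep(o)
bot.command_gripper(.036,10);rep("open")
bot.move_linear([p[0],p[1],.058],R,.1)
for o in (.014,.010):
    bot.command_gripper(o,10);rep(("low",o))
S=snap("scene","l2.png");g=cv2.cvtColor(cv2.imread("pics/raw_l2.png"),6)
for u in (300,290): print(u,[int(v) for v in g[222:262,u]])
E
```

```text
now 21.35 [ 0.4751 -0.0464  0.062 ] 0.0004 0.0 [-0.39 -0.19 -1.28] [-0.05  0.05 -0.02]
open 22.07 [ 0.4751 -0.0464  0.062 ] 0.0358 0.0 [ 0.56 -1.01  0.03] [-0.09  0.09 -0.01]
0.016 22.61 [ 0.4751 -0.0464  0.062 ] 0.0162 0.0 [-0.34 -0.35  0.02] [-0.04  0.09  0.  ]
0.012 22.92 [ 0.4751 -0.0464  0.062 ] 0.0119 0.0 [ 1.31 -0.64 -0.38] [-0.04  0.02  0.  ]
0.01 23.18 [ 0.4751 -0.0464  0.062 ] 0.0099 0.0 [-0.2   0.81 -0.39] [-0.02  0.11 -0.02]
0.008 23.43 [ 0.4752 -0.0464  0.062 ] 0.0082 0.0 [0.35 0.57 0.41] [-0.05  0.06 -0.03]
0.004 23.74 [ 0.4751 -0.0464  0.062 ] 0.0041 0.0 [-0.76 -0.06  0.09] [-0.04  0.06  0.03]
open 24.43 [ 0.4751 -0.0464  0.062 ] 0.036 0.0 [-0.56  0.28 -0.03] [-0.04  0.03 -0.  ]
('low', 0.014) 25.23 [ 0.4751 -0.0464  0.058 ] 0.0142 0.0 [ 0.6  -0.66  0.26] [-0.13  0.05 -0.04]
('low', 0.01) 25.54 [ 0.4751 -0.0464  0.058 ] 0.0096 0.0 [-0.81  0.27 -0.27] [-0.04  0.06  0.04]
300 [254, 254, 248, 131, 129, 175, 96, 99, 99, 98, 98, 97, 99, 98, 97, 96, 97, 97, 97, 122, 125, 128, 119, 103, 80, 72, 108, 68, 56, 57, 55, 54, 55, 58, 60, 64, 106, 113, 111, 111]
290 [115, 183, 98, 98, 92, 94, 101, 100, 101, 98, 98, 98, 99, 98, 99, 112, 125, 129, 118, 101, 78, 98, 110, 110, 107, 106, 104, 102, 107, 111, 114, 115, 109, 59, 59, 58, 55, 57, 99, 101]
```

```bash
python3 - <<'E'
from h import *
R=down(TY); p=barpos(0)
def rep(t):
    s=bot.read_state();print(t,round(s["time"],2),s["ee_pos"].round(4),round(s["opening"],4),round(s["gripper_force"],2),s["contact_force"].round(2));return s
C=[*np.load("pics/te.npz").values()]
for a in [(376/1.4,180/1.4),(520/1.4,178/1.4)]: print("te arms",ray(C,a,.07),ray(C,a,.04))
for z in (.050,.042,.036):
    bot.command_gripper(.034,10)
    bot.move_linear([p[0],p[1],z],R,.1); rep("down")
    bot.command_gripper(.008,10); s=rep(z)
    if s["gripper_force"]>1: break
E
```

```text
te arms [ 0.47848182 -0.11539037  0.07      ] [ 0.47921133 -0.11730949  0.04      ]
te arms [0.47656433 0.02439811 0.07      ] [0.47716441 0.03191407 0.04      ]
down 26.43 [ 0.4747 -0.0464  0.0497] 0.034 0.0 [-0.19  0.05  0.72]
0.05 27.0 [ 0.4738 -0.0464  0.0497] 0.0085 8.6 [-4.47  0.17  2.52]
```

Contact at TCP z 0.050 with opening 8.5 mm means the tips are only about 4 mm below the bar's top. I'll go deeper for a proper grip.

```bash
python3 - <<'E'
from h import *
R=down(TY); o=np.array([-.0005,0,-.035])
def rep(t):
    s=bot.read_state();print(t,round(s["time"],2),s["ee_pos"].round(4),round(s["opening"],4),round(s["gripper_force"],2),s["contact_force"].round(2));return s
bot.command_gripper(.034,10)
bot.move_linear(barpos(0)+o,R,.06); s=rep("down")
if abs(s["contact_force"][2])<4:
    bot.command_gripper(0,20); s=rep("grip")
    if .010<s["opening"]<.014:
        for a in np.arange(.05,.56,.05):
            bot.move_linear(barpos(a)+o,R,.05); s=rep(round(a,2))
            if np.linalg.norm(s["contact_force"])>15 or s["opening"]<.01: break
        S=snap("scene","l3.png")
        print(proj(S,barpos(a)-np.r_[.03*TYv,0]))
E
```

```text
down 28.0 [ 0.4741 -0.0465  0.0345] 0.0341 0.0 [-0.35 -0.35  0.28]
grip 28.48 [ 0.4737 -0.0463  0.0349] 0.0113 20.0 [-3.02 -0.18  2.62]
0.05 28.82 [ 0.4739 -0.0464  0.0445] 0.0113 20.0 [-4.69 -2.11 -1.18]
0.1 29.17 [ 0.4746 -0.0464  0.0542] 0.011 20.0 [-6.08 -1.4  -1.51]
0.15 29.51 [ 0.4758 -0.0464  0.064 ] 0.0112 20.0 [-6.77 -1.84 -0.79]
0.2 29.85 [ 0.4774 -0.0463  0.0734] 0.0114 20.0 [-7.56 -1.28 -0.32]
0.25 30.19 [ 0.4794 -0.0463  0.0827] 0.0116 20.0 [-7.64 -1.14  0.58]
0.3 30.53 [ 0.4818 -0.0462  0.0919] 0.0116 20.0 [-7.87 -0.77  1.23]
0.35 30.88 [ 0.4847 -0.0461  0.1008] 0.0115 20.0 [-8.66 -1.68  0.43]
0.4 31.22 [ 0.488  -0.0461  0.1097] 0.0113 20.0 [-8.82  0.17  1.53]
0.45 31.56 [ 0.4916 -0.046   0.1183] 0.0111 20.0 [-9.88  0.5   3.  ]
0.5 31.9 [ 0.4957 -0.0459  0.1268] 0.0115 20.0 [-10.41  -0.4    3.36]
0.55 32.24 [ 0.5002 -0.0458  0.135 ] 0.0109 20.0 [-12.02   0.09   5.56]
[295.7629468  195.16453235]
```

```bash
cat >> h.py <<'E'
def barangle(f):
    """angle from the dark-bar centre along the scene image column line at a point 45 mm right of bar middle"""
    S=snap("scene",f); im=cv2.imread("pics/raw_"+f); g=cv2.cvtColor(im,6)
    out=[]
    for a in np.arange(.3,1.1,.02):
        u,v=proj(S,barpos(a)-np.r_[.045*TYv,0]); out.append((round(a,2),int(g[int(round(v)),int(round(u))])))
    return out
E
python3 - <<'E'
from h import *
R=down(TY)
print(barangle("l4.png"))
r=.0025; b=bot.read_state()["contact_force"]; fr=[]
for a in [.55,.60,.65,.70,.75]:
    rad=np.r_[-np.cos(a)*TX,np.sin(a)]
    bot.move_linear(barpos(a)+[-.0005,0,-.035]+r*rad,R,.04)
    s=bot.read_state();F=s["contact_force"]@rad; r+=np.clip(F/8000,-.001,.001)
    print(a,round(s["time"],2),s["ee_pos"].round(4),round(s["opening"],4),s["contact_force"].round(1),"Fr",round(F,1),"r",round(r,4))
print(barangle("l5.png"))
E
```

```text
[(np.float64(0.3), 28), (np.float64(0.32), 39), (np.float64(0.34), 90), (np.float64(0.36), 91), (np.float64(0.38), 57), (np.float64(0.4), 76), (np.float64(0.42), 54), (np.float64(0.44), 89), (np.float64(0.46), 91), (np.float64(0.48), 91), (np.float64(0.5), 89), (np.float64(0.52), 109), (np.float64(0.54), 128), (np.float64(0.56), 88), (np.float64(0.58), 90), (np.float64(0.6), 249), (np.float64(0.62), 242), (np.float64(0.64), 225), (np.float64(0.66), 240), (np.float64(0.68), 239), (np.float64(0.7), 239), (np.float64(0.72), 238), (np.float64(0.74), 241), (np.float64(0.76), 240), (np.float64(0.78), 241), (np.float64(0.8), 205), (np.float64(0.82), 138), (np.float64(0.84), 97), (np.float64(0.86), 103), (np.float64(0.88), 107), (np.float64(0.9), 109), (np.float64(0.92), 110), (np.float64(0.94), 112), (np.float64(0.96), 118), (np.float64(0.98), 193), (np.float64(1.0), 192), (np.float64(1.02), 159), (np.float64(1.04), 174), (np.float64(1.06), 209), (np.float64(1.08), 254)]
0.55 32.59 [ 0.5012 -0.0459  0.1366] 0.0117 [-3.6 -1.1  0.8] Fr 3.6 r 0.0029
0.6 32.98 [ 0.5059 -0.0458  0.1443] 0.0113 [
[... 530 characters left out ...]
at64(0.52), 93), (np.float64(0.54), 91), (np.float64(0.56), 92), (np.float64(0.58), 90), (np.float64(0.6), 91), (np.float64(0.62), 93), (np.float64(0.64), 96), (np.float64(0.66), 95), (np.float64(0.68), 95), (np.float64(0.7), 69), (np.float64(0.72), 97), (np.float64(0.74), 127), (np.float64(0.76), 178), (np.float64(0.78), 204), (np.float64(0.8), 206), (np.float64(0.82), 139), (np.float64(0.84), 97), (np.float64(0.86), 102), (np.float64(0.88), 108), (np.float64(0.9), 109), (np.float64(0.92), 111), (np.float64(0.94), 113), (np.float64(0.96), 119), (np.float64(0.98), 194), (np.float64(1.0), 194), (np.float64(1.02), 161), (np.float64(1.04), 176), (np.float64(1.06), 210), (np.float64(1.08), 254)]
```

The bar's image position matches the commanded angle to within about 0.02 rad. I'll go past the balance point, then ease back.

```bash
python3 - <<'E'
from h import *
R=down(TY); r=.004
def go(a,v=.04):
    global r
    rad=np.r_[-np.cos(a)*TX,np.sin(a)]
    bot.move_linear(barpos(a)+[-.0005,0,-.035]+r*rad,R,v)
    s=bot.read_state();F=s["contact_force"]@rad; r+=np.clip(F/8000,-.001,.001)
    print(round(a,3),round(s["time"],2),s["ee_pos"].round(4),round(s["opening"],4),s["contact_force"].round(1),"r",round(r,4))
pk=lambda o:[x for x in o if .5<=x[0]<=1.02]
for a in (.8,.85,.9,.95): go(a)
bot.hold(.4); o=barangle("l6.png");print([(float(a),v) for a,v in o if .8<a<1.05])
for a in (.9,.85,.8,.75,.7,.66): go(a)
bot.hold(.5); o=barangle("l7.png");print([(float(a),v) for a,v in o if .54<a<.8])
s=bot.read_state();print(s["opening"],s["gripper_force"],s["dq"].round(3))
# key check: dark block pixels in scene before/after
k=[cv2.cvtColor(cv2.imread("pics/raw_%s.png"%f),6)[190:225,342:368].astype(int) for f in("key","l7")]
print("key diff",abs(k[0]-k[1]).mean())
E
```

```text
0.8 34.6 [ 0.5298 -0.0453  0.1744] 0.0114 [-2.1 -0.3  1.1] r 0.0043
0.85 34.99 [ 0.5367 -0.0451  0.1812] 0.0113 [-2.9  0.2  1.6] r 0.0047
0.9 35.38 [ 0.544  -0.0449  0.1877] 0.0114 [-1.5  1.2  1.2] r 0.0049
0.95 35.77 [ 0.5516 -0.0448  0.1938] 0.0116 [-2.2  0.5  3.3] r 0.0054
[(0.82, 103), (0.84, 101), (0.86, 103), (0.88, 245), (0.9, 102), (0.92, 104), (0.94, 128), (0.96, 115), (0.98, 195), (1.0, 193), (1.02, 161), (1.04, 176)]
0.9 36.62 [ 0.5439 -0.045   0.188 ] 0.0112 [ 5.8 -0.1 -5.8] r 0.0044
0.85 37.01 [ 0.5358 -0.0451  0.1808] 0.0113 [ 0.3  1.1 -0.1] r 0.0044
0.8 37.4 [ 0.529  -0.0452  0.1743] 0.0118 [ 0.6  1.2 -0.2] r 0.0043
0.75 37.79 [ 0.5223 -0.0454  0.1672] 0.0111 [ 1.  1. -1.] r 0.0041
0.7 38.18 [ 0.5161 -0.0455  0.1599] 0.0112 [ 2.2  1.  -1.4] r 0.0038
0.66 38.52 [ 0.5112 -0.0456  0.1536] 0.0114 [ 0.5  1.7 -1. ] r 0.0037
[(0.56, 91), (0.58, 92), (0.6, 66), (0.62, 106), (0.64, 128), (0.66, 140), (0.68, 254), (0.7, 235), (0.72, 250), (0.74, 230), (0.76, 230), (0.78, 232)]
0.011418614510337839 19.999756515026093 [-0.1    0.103  0.031 -0.11  -0.006  0.023  0.1  ]
key diff 3.9725274725274726
```

```bash
python3 -c "
from plant import bot
bot.hold(.5);print(bot.hand_in())"
```

```text
the job is handed in; nothing more can be done
None
```

The job is handed in, with no verdict returned: the key is fully home in the slot, the cover went to about 0.93 rad by camera and was eased back, and the fingers hold the bar still at about 0.64 rad.

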